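Set the microscope's click-stop light attenuator to the third click

TASK

The microscope lamp's stepped attenuator was left at an unknown setting: with a fingertip, push its orange lever all the way back against the stop at the end nearer the robot, then push it away from the robot three clicks from that stop and leave it seated in the third click. Do not run past the third click (the next place is full light), do not grip the lever or force it hard, and do not knock the microscope or disturb the small things around it.

Things in the scene. Friction and masses are not known exactly. Their poses are not given: they have to be found in the camera images.
- microscope: White and black upright microscope, fixed, side-on to the robot. Origin on the bench under the attenuator's middle; y along the lamp's beam, z up. In mm: black finned lamphouse 106 wide (x), y -162 to -42, flat top at z 123; tube of radius 36, axis z 75, y 21 to 96; base 190 wide, y 95 to 405, 62 high; pillar 118 wide, y 96 to 211, to z 350; head and eyepieces above it, to z 510, y 450.
- attenuator: Grey slide channel fixed across the beam between lamphouse and tube: 178 long (x), 44 wide (y), top 125 mm above the bench. Origin on the bench under its middle, axes as the microscope's. The lever stands in a slot along the middle of its top and slides along x; +x points away from the robot (within 18 degrees). White ticks at x -30, -15, 0, 15, 30 mm mark the stop and the four clicks.
- lever (a joint): Lever travel along the attenuator's +x, m: 0 = the stop nearer the robot; clicks (notches) at 0.015, 0.030, 0.045, 0.060 (far stop), ridges half-way between. Leaving a notch, or the stop, takes 7 to 8 N at once, falling to under 1 N at the ridge; past it the lever snaps into the next notch ahead of the finger. It stays in a notch when let go. Starts near the first or second click.
- lever_top (a point): Centre of the top of the lever's orange knob, 167 mm above the bench. The knob is an upright cylinder of diameter 14 mm, from 12 to 42 mm above the channel's top, on a 6 mm steel stem. With the lever at 0 it stands at x = -30 mm on the attenuator.
- oil_bottle: Amber immersion-oil bottle with a black cap, 30 mm diameter, 72 mm high, on the bench before the lamphouse. Origin: centre of its underside. Leave it.
- jar_a: White specimen jar with a red lid, 49 mm diameter, 61 mm high, on the bench beyond the lamphouse. Origin: centre of its underside. Leave it.
- jar_b: A second such jar, 49 mm diameter, 61 mm high. Origin: centre of its underside. Leave it.
- slide_rack: Grey block holding a row of glass slides on edge, 76 x 60 x 64 mm, on the bench on the robot's side of the tube. Origin: centre of its underside. Leave it.
- slide_box: Flat blue slide box, 38 x 92 x 32 mm, on the bench beyond the tube. Origin: centre of its underside. Leave it.
- spare_filter: Grey filter in an aluminium ring, 42 mm diameter, 7 mm high, lying on top of the lamphouse about 110 mm from the slot. Origin: centre of its underside. Leave it.
- pen_cup: Dark cup of pens, 72 mm diameter, 95 mm high, pens to 145 mm, on the bench to the robot's right. Origin: centre of its underside. Leave it.

How it is judged (in metres and radians):
On the way, in this order (a step that is already met when the one before it is completed fails the run):
1. the lever is pushed back against the stop nearer the robot (within 3 mm) (value of joint lever below 0.003 m), for 0.1 s.
2. the lever sits in the third click from the stop (45 mm, within 3 mm) (value of joint lever between 0.042 and 0.048 m), for 0.3 s.
At the end, for the whole second after the job is handed in: The lever rests in the third click from the near stop (42 to 48 mm of travel), still, and let go; the small things around it stand within 15 mm of where they were (all of step 2 and velocity of joint lever between -0.005 and 0.005 m/s and distance of each of oil_bottle, jar_a, jar_b, slide_rack, slide_box, spare_filter, pen_cup from where it was at the start of the episode below 0.015 m); the robot touches nothing.
It fails at once if the lever was run past the third click, over the ridge towards the fourth (value of joint lever above 0.0525 m).
It fails at once if the lever was gripped: taken between the fingers (tool centre within 6 mm of the knob's axis while touching it) (horizontal distance between the grasp point and lever_top below 0.006 m and contact force between the fingers and lever above 0.5 N).
It fails at once if the lever was forced with more than 40 N (contact force between the fingers and lever above 40 N).
It fails at once if the microscope was knocked (over 15 N) (contact force between any of the arm, the fingers and microscope above 15 N).
It fails at once if one of the small things around was moved by more than 15 mm (distance of any of oil_bottle, jar_a, jar_b, slide_rack, slide_box, spare_filter, pen_cup from where it was at the start of the episode above 0.015 m).
It also fails if it takes over 51 s, if anything falls off the work surface, if the arm or the gripper's body presses on something with over 40 N, if the wrist force passes 120 N, or if a joint passes its speed limit or range.

ROBOT

A 6-joint arm with a two-finger parallel gripper is mounted at the origin on the work surface. World frame = base frame: x ahead of the robot, y to its left, z up, the work surface at z = 0. Lengths are in m, angles in degrees, forces in N, time in s.
With the tool pointing down it reaches from about 0.425 to 0.925 m from the base axis. Payload 12.5 kg.
Tool frame: the origin (TCP) lies between the finger pads, 19 mm behind the fingertips; this is the grasp point; z points along the fingers, y is the line along which they close (so a half turn about z gives the same grasp; the last joint's range is limited). The gripper opens to 85 mm and grips with 20 to 120 N. Pads are 22 mm wide; open, the fingers measure 114 mm over their backs; the gripper's body (76 mm by 85 mm) begins 54 mm behind the grasp point. The pads swing forward as they close: fully open they stand 13 mm farther back than shut.
Start: joints at [57.892, 28.126, 89.318, -0, 62.55, -6.05], TCP at [0.275, 0.561, 0.25] pointing down, gripper open.
Joint ranges: [-177.58, 177.58], [-47.91, 125.51], [2.72, 160], [-65.01, 245.01], [3.68, 167.84], [-153.87, 153.87]. Speed limits (degrees/s): [127.2, 127.2, 159.86, 180, 180, 180].

INTERFACE

Orientations are given as a 3x3 rotation matrix whose columns are the frame's x, y, z axes.
In Python, from plant import r gives the robot as it stands. The module is installed in compiled form; this text tells all that it offers.
- The arm moves only by the shell command python3 -m handwheel 'ROWS'. ROWS is a JSON object whose one key "moves" holds a list of rows, each a list of 7 numbers: the shift along the tool's x, y, z in mm, then the turn, a rotation vector about the tool's x, y, z in rad, then the opening, from 0 (shut) to 1 (fully open). A call has 1 to 8 rows; each row shifts and turns the commanded pose from where the row before left it, along the tool's axes as they then stand; what a row does not reach is not made up. A row lasts 1/8 s, in which the tool goes at most 62.5 mm and 10.7 degrees, less where a joint would pass 70% of its speed; a pose out of reach is approached as far as the arm can. A call is refused whole if a number of a shift passes 62.5 or a number of a turn 0.188, either way. A call with a gripper value outside its range is refused whole. The fingers move at their own pace and stop on an object; the grip force is fixed at half the most. Time passes only in rows, so rows that do not move let the fingers close. It gives the time, the measured TCP pose, the force, the opening and the grip force at its end, in the units of the state.
- r.sense(): the state, without advancing time (a new reading comes with each control period).
- r.snapshot(name): name is "side" or "top"; returns a dict with "color" (400x640x3 uint8, red, green, blue), "z_map" (400x640 float32, m along the optical axis (not along the pixel's ray), 0 where there is no reading), "vfov" (degrees; the focal length in pixels is half the picture's height over the tangent of half this angle, whatever the lens; pixels are square), "cx", "cy" (the principal point, pixels), "k1" (the pictures are not rectified: a ray, as slopes to the right and down, at radius r is drawn at 1 + k1 r^2 times it, then the intrinsics apply), "R" (3x3) and "t" (3): a world point X has camera coordinates R X + t. Camera axes: x right, y down, z forward; pixel columns grow to the right and rows downward; lengths in m; the calibration is good to about 2 mm. A picture is of the moment at which its call begins.
- r.hand_in(): hands the job in; it is judged then, once.
The state is a dict: "time": time; "joints": joint angles; "dq": joint speeds; "tau": joint torques, N m; "position": TCP position; "ee_rot": TCP orientation; "ft_force": force on the tool from outside, world axes, zero at the start; "wrist_torque": the same for the moment, N m; "grip_width": opening from 0.0 (shut) to 1.0 (fully open); "grip_force": force on a finger pad.
Only numpy, scipy, OpenCV 4.12 (cv2) and the standard library are available. Lean on these libraries where they do the work, as an engineer would, in place of code of your own. Each camera call takes 0.05 s, during which the arm holds its last target. There are 200 camera calls.

## Working session

There is one attempt and no reset: what is moved stays moved. The work goes in short steps, Python scripts to look and compute and a shell command to move; the robot and the scene stay as the last step left them, time stands still between calls to the robot, and variables do not carry over. Pictures are saved under pics/ and viewed, at most 10 in all, crops included, and the job is handed in when it is done.

```bash
mkdir -p pics; cat > h.py <<'E'
import numpy as np, cv2
from plant import r
def snap(n):
    s=r.snapshot(n); np.savez('%s.npz'%n,**s); return s
def cloud(s):
    s={k:s[k] for k in s}
    h,w=s['z_map'].shape; f=h/2/np.tan(np.radians(float(s['vfov']))/2)
    K=np.array([[f,0,float(s['cx'])],[0,f,float(s['cy'])],[0,0,1]])
    u,v=np.meshgrid(np.arange(w),np.arange(h))
    p=np.stack([u,v],-1).reshape(-1,1,2).astype(np.float64)
    q=cv2.undistortPoints(p,K,np.array([float(s['k1']),0,0,0,0.])).reshape(h,w,2)
    z=s['z_map'].astype(float)
    c=np.dstack([q*z[...,None],z])
    return (c-np.array(s['t']))@np.array(s['R'])
E
python3 - <<'E'
from h import *
for n in('side','top'):
    s=snap(n); cv2.imwrite('pics/%s0.png'%n,s['color'][...,::-1])
    P=cloud(s); hsv=cv2.cvtColor(s['color'],cv2.COLOR_RGB2HSV)
    print(n,s['vfov'],s['k1'],(-np.array(s['R']).T@s['t']).round(3),np.array(s['R']).round(2).tolist())
    m=(hsv[...,0]>5)&(hsv[...,0]<22)&(hsv[...,1]>150)&(hsv[...,2]>120)&(s['z_map']>0)
    k,l,st,ce=cv2.connectedComponentsWithStats(m.astype('uint8'))
    for i in range(1,k):
        if st[i,4]>15: print(st[i],ce[i].round(1),np.median(P[l==i],0).round(4),P[l==i].min(0).round(4),P[l==i].max(0).round(4))
print(r.sense())
E
```

```text
side 43.19142205683305 -0.08361399880731059 [ 0.625 -0.872  0.931] [[1.0, 0.08, 0.02], [0.07, -0.74, -0.67], [-0.04, 0.67, -0.74]]
top 53.353878256074765 -0.0071792037582939176 [ 0.484 -0.156  0.941] [[-0.03, -1.0, 0.03], [-0.99, 0.02, -0.13], [0.13, -0.03, -0.99]]
[282 196   6   6  32] [284.5 198.5] [ 0.5736 -0.1091  0.1664] [ 0.5688 -0.114   0.1634] [ 0.5789 -0.1041  0.1691]
{'time': 0.1, 'joints': array([ 5.78913298e+01,  2.81581843e+01,  8.93463865e+01,  6.20505053e-04,
        6.25499422e+01, -6.05008213e+00]), 'dq': array([ 0.08514793, -0.060342  , -0.12277847,  0.01020344, -0.03454739,
        0.00794921]), 'tau': array([ 2.94018435e-03, -6.19448733e+01, -2.62023085e+01, -6.76232071e-05,
        2.93033016e-03,  2.64511391e-05]), 'position': array([0.27443272, 0.56132296, 0.24951487]), 'ee_rot': array([[-8.98343095e-01,  4.39294230e-01, -5.13851354e-04],
       [ 4.39294517e-01,  8.98342744e-01, -8.00792915e-04],
       [ 1.09830929e-04, -9.45118868e-04, -9.99999547e-01]]), 'ft_force': array([-1.04206694, -0.63307065, -0.39015084]), 'wrist_torque': array([-0.01578904,  0.01611726,  0.00808033]), 'grip_force': 0.0, 'grip_width': 0.9988566281733714}
```

View pics/side0.png

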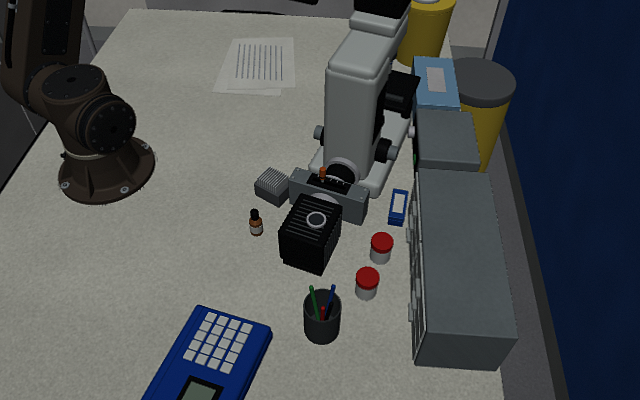

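View pics/top0.png

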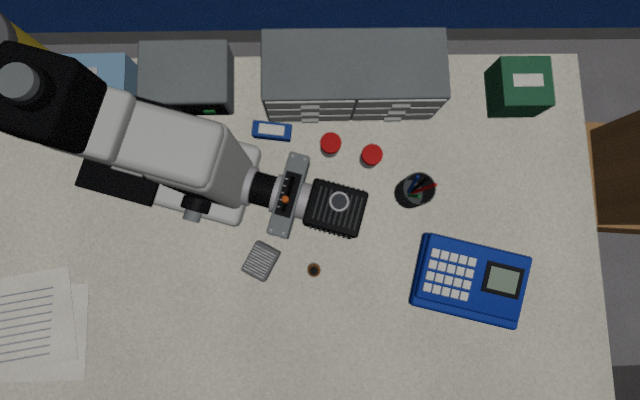

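The side view shows the lever's orange knob at about (322,173) and the lamphouse below it. In the top view the knob is at (284,199), with the channel tilted and the rack at (261,260), the bottle at (313,270) and the filter at (340,202). Next I'll fit the channel frame.

```bash
cat > m.py <<'E'
from h import *
s=np.load('top.npz'); P=cloud(s); c=s['color']; hsv=cv2.cvtColor(c,cv2.COLOR_RGB2HSV)
k=P[198,284]
box=(abs(P[...,0]-.575)<.14)&(abs(P[...,1]+.11)<.07)&(abs(P[...,2]-.125)<.006)
vv,uu=np.where(box); print(uu.min(),uu.max(),vv.min(),vv.max())
m=box&(hsv[...,1]<70)&(c.max(-1)>70)
n,l,st,ce=cv2.connectedComponentsWithStats(m.astype('uint8'))
for i in range(1,n):
    if st[i,4]>80:
        q=P[l==i]; rc=cv2.minAreaRect((q[:,:2]*1000).astype('float32')); print(st[i],rc,np.median(q[:,2]))
o=cv2.resize(c[140:250,240:380],None,fx=5,fy=5,interpolation=cv2.INTER_CUBIC)
ov=cv2.resize(m[140:250,240:380].astype('uint8')*255,None,fx=5,fy=5,interpolation=0)
e=cv2.Canny(ov,50,100); o=np.clip(o.astype(float)*1.8,0,255).astype('uint8'); o[e>0]=(0,255,0)
cv2.imwrite('pics/crop.png',o[...,::-1])
# tall things on the robot side of scope
S=cloud(np.load('side.npz'))
for nm,Q in(('top',P),('side',S)):
    for y in np.arange(-.1,.6,.1):
        t=(abs(Q[...,1]-y)<.05)&(Q[...,2]>.15)&(Q[...,0]>.35)&(Q[...,0]<.9)
        if t.sum()>5: print(nm,y.round(2),Q[t].min(0).round(3),Q[t].max(0).round(3))
E
python3 m.py
```

```text
266 320 151 237
[ 266  151   43   87 1111] ((589.1016845703125, -112.07560729980469), (45.437171936035156, 177.54672241210938), 73.03040313720703) 0.12458368361065093
top -0.1 [ 0.568 -0.114  0.152] [ 0.581 -0.102  0.17 ]
top 0.0 [ 0.566 -0.033  0.15 ] [0.697 0.05  0.369]
top 0.1 [0.564 0.05  0.163] [0.774 0.15  0.511]
top 0.2 [0.565 0.15  0.181] [0.781 0.25  0.512]
top 0.3 [0.596 0.25  0.181] [0.658 0.287 0.189]
side -0.1 [ 0.565 -0.116  0.15 ] [ 0.878 -0.073  0.17 ]
side 0.0 [ 0.562 -0.035  0.15 ] [0.696 0.05  0.371]
side 0.1 [0.585 0.05  0.152] [0.768 0.15  0.442]
side 0.2 [0.612 0.15  0.173] [0.79  0.249 0.428]
side 0.5 [0.776 0.526 0.15 ] [0.881 0.55  0.22 ]
```

View pics/crop.png

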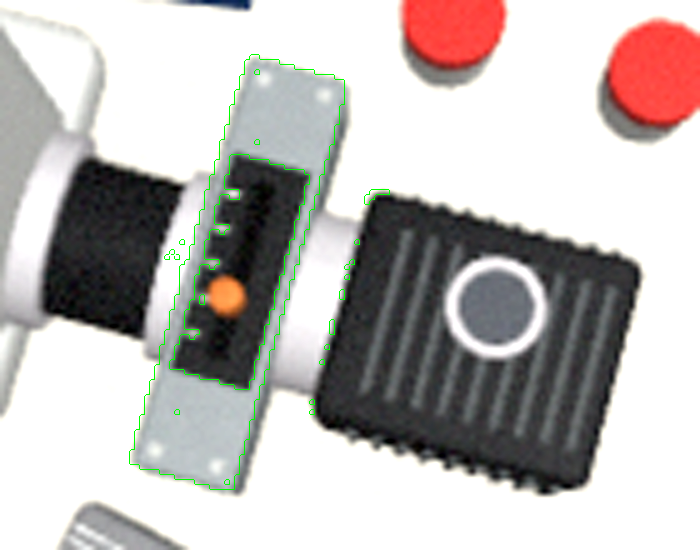

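Crop: the grey channel is outlined cleanly, and the knob at crop (226,296) sits by the second tick from the near end, which is the first click. The fit gives 45x178 mm at z 0.125, matching the given sizes, with a yaw of −17°. The knob is at x_att −15.7, so the lever is at about 0.015.

```bash
cat > d.py <<'E'
import sys; from h import *
from scipy.spatial.transform import Rotation as Ro
C=np.array([.589,-.112,0]); a=np.radians(-17); X=np.array([np.cos(a),np.sin(a),0]); Y=np.array([-X[1],X[0],0]); Z=np.array([0,0,1.])
A=np.c_[X,Y,Z]; G=np.c_[-X,Y,-Z]
def rep(targets=[]):
    s=r.sense(); p=np.array(s['position']); R=np.array(s['ee_rot'])
    print('t',round(s['time'],2),'att mm',(A.T@(p-C)*1e3).round(1),'F att',(A.T@s['ft_force']).round(1),'w',round(s['grip_width'],2))
    print('turn',Ro.from_matrix(R.T@G).as_rotvec().round(4))
    for t in targets:
        print(t,'delta in G axes mm',(G.T@(np.array(t)-p)*1e3).round(1))
        p=np.array(t)
E
python3 - <<'E'
from d import *
print('knob att',(A.T@(np.array([.5736,-.1091,.1664])-C)*1e3).round(1))
w=lambda x,y,z: C+A@np.array([x,y,z])/1e3
rep([(.45,.1,.25),(.45,-.09,.25),tuple(w(12,-1,240)),tuple(w(12,-1,162))])
E
```

```text
knob att [-15.6  -1.7 166.4]
t 0.1 att mm [-497.7  551.9  249.5] F att [-0.8 -0.9 -0.4] w 1.0
turn [-0.0009 -0.0002 -0.1581]
(0.45, 0.1, 0.25) delta in G axes mm [-302.8 -389.8   -0.5]
(0.45, -0.09, 0.25) delta in G axes mm [ -55.6 -181.7    0. ]
(np.float64(0.6001832853668336), np.float64(-0.11646476521263588), np.float64(0.24)) delta in G axes mm [-151.4   18.6   10. ]
(np.float64(0.6001832853668336), np.float64(-0.11646476521263588), np.float64(0.162)) delta in G axes mm [ 0.  0. 78.]
```

```bash
python3 -m handwheel '{"moves":[[0,0,0,0,0,-0.158,0],[-30,-39,0,0,0,0,0],[-30,-39,0,0,0,0,0],[-30,-39,0,0,0,0,0],[-30,-39,0,0,0,0,0],[-30,-39,0,0,0,0,0],[-30,-39,0,0,0,0,0],[-30,-39,0,0,0,0,0]]}'
python3 -m handwheel '{"moves":[[-30,-39,0,0,0,0,0],[-30,-39,0,0,0,0,0],[-30,-39,0,0,0,0,0],[-14,-45,0,0,0,0,0],[-14,-45,0,0,0,0,0],[-14,-45,0,0,0,0,0],[-14,-45,0,0,0,0,0],[0,0,0,0,0,0,0]]}'
python3 -c "
from d import *
w=lambda x,y,z: tuple((C+A@np.array([x,y,z])/1e3).round(4))
rep([w(12,-1,240),w(12,-1,162)])"
```

```text
time: 1.1
position: [0.3958, 0.2375, 0.2499]
ee_rot: [[-0.956, 0.292, -0.0], [0.292, 0.956, -0.0], [0.0, -0.0, -1.0]]
ft_force: [0.5, -0.7, 0.2]
grip_width: 0.001
grip_force: 0.0
time: 2.1
position: [0.4482, -0.0901, 0.2497]
ee_rot: [[-0.955, 0.296, -0.0], [0.296, 0.955, -0.0], [0.0, -0.0, -1.0]]
ft_force: [-1.2, 0.4, -0.5]
grip_width: -0.001
grip_force: 0.0
t 2.1 att mm [-141.1  -20.2  249.7] F att [-1.3  0.  -0.5] w -0.0
turn [-0.0001 -0.0002 -0.0038]
(np.float64(0.6002), np.float64(-0.1165), np.float64(0.24)) delta in G axes mm [-153.1   19.2    9.7]
(np.float64(0.6002), np.float64(-0.1165), np.float64(0.162)) delta in G axes mm [ 0.  0. 78.]
```

```bash
python3 -m handwheel '{"moves":[[-40,5,0,0,0,0,0],[-40,5,2,0,0,0,0],[-40,5,4,0,0,0,0],[-35,4,4,0,0,0,0],[0,0,20,0,0,0,0],[0,0,20,0,0,0,0],[0,0,20,0,0,0,0],[0,0,0,0,0,0,0]]}'
python3 - <<'E'
from d import *
rep()
for n in('top','side'):
    s=snap(n); c=s['color']
    v,u=(140,240) if n=='top' else (100,260)
    o=cv2.resize(c[v:v+110,u:u+140],None,fx=5,fy=5,interpolation=cv2.INTER_CUBIC); cv2.imwrite('pics/%s1.png'%n,np.clip(o[...,::-1]*1.5,0,255).astype('uint8'))
E
```

```text
time: 3.1
position: [0.6015, -0.1137, 0.1786]
ee_rot: [[-0.956, 0.292, -0.003], [0.292, 0.956, 0.001], [0.003, 0.0, -1.0]]
ft_force: [0.4, -0.0, 0.8]
grip_width: 0.003
grip_force: 0.0
t 3.1 att mm [ 12.4   2.  178.6] F att [0.4 0.1 0.8] w 0.0
turn [ 0.0002 -0.0032  0.0006]
```

View pics/side1.png

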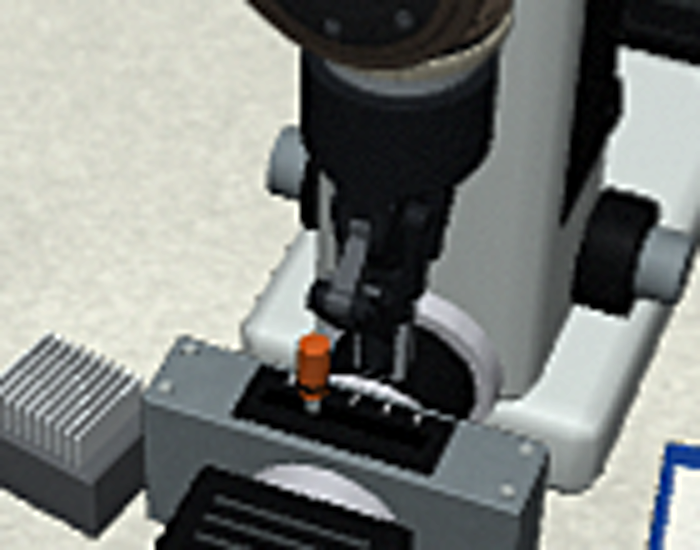

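The knob is at crop (313,360) and the closed fingertips are at (380,365), just beyond it on the far side and clear. Now I'll lower and push.

```bash
python3 -m handwheel '{"moves":[[0,-3,16,0,0,0,0],[0,0,0,0,0,0,0],[4,0,0,0,0,0,0],[3,0,0,0,0,0,0],[2,0,0,0,0,0,0],[0,0,0,0,0,0,0]]}'
python3 -c "
from d import *
rep()"
python3 -m handwheel '{"moves":[[1,0,0,0,0,0,0],[1,0,0,0,0,0,0],[1,0,0,0,0,0,0],[0,0,0,0,0,0,0]]}'
python3 -c "
from d import *
rep()"
```

```text
time: 3.95
position: [0.5925, -0.1151, 0.1642]
ee_rot: [[-0.956, 0.292, 0.0], [0.292, 0.956, -0.0], [-0.0, 0.0, -1.0]]
ft_force: [0.4, -0.0, -1.1]
grip_width: 0.002
grip_force: 0.0
t 3.95 att mm [  4.2  -1.9 164.2] F att [ 0.4  0.1 -1.1] w 0.0
turn [ 0.0001  0.0003 -0.0001]
time: 4.45
position: [0.5897, -0.1142, 0.164]
ee_rot: [[-0.956, 0.292, -0.0], [0.292, 0.956, 0.0], [0.0, 0.0, -1.0]]
ft_force: [-0.9, -0.6, 0.1]
grip_width: 0.002
grip_force: 0.0
t 4.45 att mm [  1.3  -1.9 164. ] F att [-0.7 -0.8  0.1] w 0.0
turn [ 0.0001 -0.     -0.0001]
```

```bash
for i in 1 2 3; do python3 -m handwheel '{"moves":[[1,0,0,0,0,0,0],[1,0,0,0,0,0,0],[0,0,0,0,0,0,0]]}' >/dev/null
python3 -c "
from d import *
rep()"; done
```

```text
t 4.83 att mm [ -0.2  -1.9 164.1] F att [ 4.   0.1 -2.6] w 0.0
turn [ 0.0001  0.0012 -0.0001]
t 5.2 att mm [ -2.2  -1.9 164.1] F att [ 4.7 -1.2 -2.2] w -0.0
turn [ 0.0001  0.0013 -0.0001]
t 5.58 att mm [ -4.9  -1.9 164. ] F att [ 2.8 -0.1 -1.3] w -0.0
turn [ 0.0001 -0.0005 -0.0001]
```

```bash
for i in 1 2 3; do python3 -m handwheel '{"moves":[[1,0,0,0,0,0,0],[1,0,0,0,0,0,0],[0,0,0,0,0,0,0]]}' >/dev/null
python3 -c "
from d import *
rep()"; done
```

```text
t 5.95 att mm [ -7.1  -1.9 164. ] F att [-0.5 -0.7  0. ] w -0.0
turn [ 0.0001 -0.0009 -0.0001]
t 6.33 att mm [ -8.9  -1.9 163.9] F att [ 0.4 -0.1  0.3] w 0.0
turn [ 0.0001 -0.0004 -0.    ]
t 6.7 att mm [-10.8  -1.9 164. ] F att [-0.4  0.4 -0.2] w -0.0
turn [ 0.0001 -0.     -0.    ]
```

```bash
for i in 1 2 3 4 5; do python3 -m handwheel '{"moves":[[1,0,0,0,0,0,0],[0,0,0,0,0,0,0]]}' >/dev/null
python3 -c "
from d import *
rep()"|head -1; done
```

```text
t 6.95 att mm [-11.7  -1.9 164. ] F att [-0.9  0.7 -0.3] w 0.0
t 7.2 att mm [-12.7  -1.9 164. ] F att [-0.4 -1.  -0.6] w -0.0
t 7.45 att mm [-13.8  -1.9 164. ] F att [ 0.2 -0.2 -0. ] w -0.0
t 7.7 att mm [-14.8  -1.9 164. ] F att [ 0.2  0.7 -0.2] w -0.0
t 7.95 att mm [-15.1  -1.9 164.1] F att [ 5.  -1.3 -2.6] w -0.0
```

```bash
python3 -m handwheel '{"moves":[[1,0,0,0,0,0,0],[0,0,0,0,0,0,0]]}'
python3 -m handwheel '{"moves":[[-4,0,0,0,0,0,0],[-4,0,0,0,0,0,0],[0,0,-25,0,0,0,0],[0,0,-25,0,0,0,0],[20,0,0,0,0,0,0],[20,0,0,0,0,0,0],[16,0,0,0,0,0,0],[0,0,0,0,0,0,0]]}' >/dev/null
python3 - <<'E'
from d import *
rep()
s=snap('side'); c=s['color']; v,u=100,260
cv2.imwrite('pics/side2.png',np.clip(cv2.resize(c[v:v+110,u:u+140],None,fx=5,fy=5,interpolation=cv2.INTER_CUBIC)[...,::-1]*1.5,0,255).astype('uint8'))
E
```

```text
time: 8.2
position: [0.5738, -0.1094, 0.1642]
ee_rot: [[-0.956, 0.293, 0.003], [0.293, 0.956, -0.001], [-0.004, 0.0, -1.0]]
ft_force: [9.6, -2.8, -4.9]
grip_width: 0.0
grip_force: 4.8
t 9.2 att mm [-65.2  -1.9 214.3] F att [-0.2 -0.3  1.2] w -0.0
turn [ 0.0001 -0.0004 -0.    ]
```

View pics/side2.png

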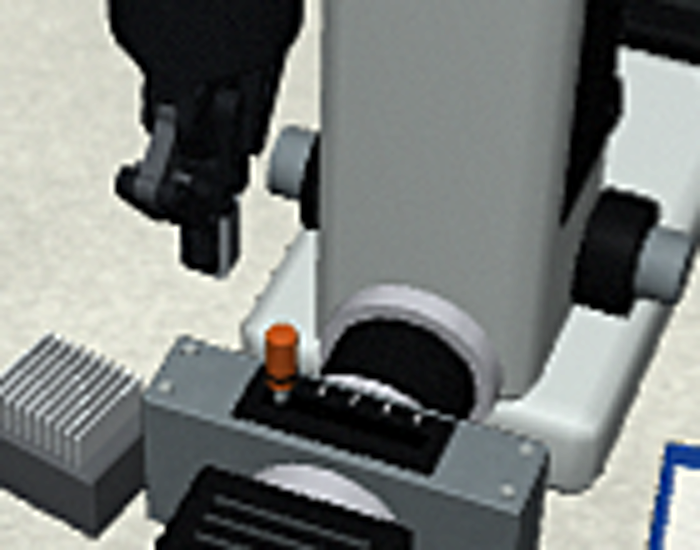

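The knob has moved from 313 to 281 in the crop and stands at the first tick, so it is at the stop. All four click ticks are visible beyond it. Next I'll lower on the near side.

```bash
python3 -m handwheel '{"moves":[[0,0,20,0,0,0,0],[0,0,20,0,0,0,0],[0,0,10,0,0,0,0],[-4,0,0,0,0,0,0],[-4,0,0,0,0,0,0],[0,0,0,0,0,0,0]]}' >/dev/null
for i in 1 2 3 4 5 6 7 8; do python3 -c "
from d import *
rep()"|head -1; python3 -m handwheel '{"moves":[[-1,0,0,0,0,0,0],[0,0,0,0,0,0,0]]}' >/dev/null
done;python3 -c "
from d import *
rep()"
```

```text
t 10.0 att mm [-56.   -1.9 164.5] F att [ 0.1  0.2 -0.2] w -0.0
t 10.25 att mm [-55.6  -1.9 164.2] F att [0.6 0.1 0.6] w 0.0
t 10.5 att mm [-54.6  -1.9 164. ] F att [ 0.1 -0.5  0.4] w 0.0
t 10.75 att mm [-53.6  -1.9 164. ] F att [ 0.1 -0.9  0.2] w 0.0
t 11.0 att mm [-52.6  -1.9 164. ] F att [ 0.4 -0.3  0.5] w 0.0
t 11.25 att mm [-51.6  -1.9 164. ] F att [ 0.1  0.1 -0. ] w 0.0
t 11.5 att mm [-50.8  -1.9 164. ] F att [-0.7 -0.   0.8] w 0.0
t 11.75 att mm [-50.4  -1.9 163.9] F att [-6.  -0.3  2.6] w 0.0
t 12.0 att mm [-49.5  -1.9 163.9] F att [-6.2 -0.6  3.5] w -0.0
turn [ 0.     -0.0021  0.    ]
```

Contact with the lever at 0 is at a TCP x of about −50.6, so the ridges should come at about −43, −28 and −13.

```bash
for i in 1 2 3 4 5 6 7 8 9 10 11; do python3 -m handwheel '{"moves":[[-1,0,0,0,0,0,0],[0,0,0,0,0,0,0]]}' >/dev/null
python3 -c "
from d import *
rep()"|head -1; done
```

```text
t 12.25 att mm [-48.2  -1.9 163.9] F att [-4.4 -0.2  2.9] w 0.0
t 12.5 att mm [-46.7  -1.9 163.9] F att [-3.7 -0.2  1.1] w 0.0
t 12.75 att mm [-45.4  -1.9 164. ] F att [-1.7  0.8  0.7] w 0.0
t 13.0 att mm [-44.4  -1.9 164. ] F att [-1.8  0.5 -1.1] w 0.0
t 13.25 att mm [-43.4  -1.9 164.1] F att [-0.5 -0.7  0.4] w -0.0
t 13.5 att mm [-42.4  -1.9 164.1] F att [-0.   0.6 -0.5] w -0.0
t 13.75 att mm [-41.6  -1.9 164. ] F att [-0.1  0.4 -0.4] w 0.0
t 14.0 att mm [-40.6  -1.9 164. ] F att [-0.6 -0.1  0.2] w 0.0
t 14.25 att mm [-39.6  -1.9 164. ] F att [-0.4  0.3 -0.2] w 0.0
t 14.5 att mm [-38.6  -1.9 164. ] F att [ 0.6  0.3 -1.1] w -0.0
t 14.75 att mm [-37.6  -1.9 164. ] F att [-0.6  0.1  0.2] w 0.0
```

Click 1, as predicted. Next contact should be at about −35.6, and the next ridge at about −28.

```bash
for i in 1 2 3 4 5 6 7 8 9 10 11 12; do python3 -m handwheel '{"moves":[[-1,0,0,0,0,0,0],[0,0,0,0,0,0,0]]}' >/dev/null
python3 -c "
from d import *
rep()"|head -1; done
```

```text
t 15.0 att mm [-36.6  -1.9 164. ] F att [-0.7  0.8  0.3] w -0.0
t 15.25 att mm [-35.8  -1.9 164. ] F att [-0.5 -0.2  0.5] w 0.0
t 15.5 att mm [-35.4  -1.9 163.9] F att [-5.3  0.2  3.6] w -0.0
t 15.75 att mm [-34.5  -1.9 163.9] F att [-6.1 -0.3  3.2] w -0.0
t 16.0 att mm [-33.2  -1.9 163.9] F att [-4.5 -0.   2.4] w 0.0
t 16.25 att mm [-31.7  -1.9 164. ] F att [-2.6  0.5  0.5] w 0.0
t 16.5 att mm [-30.4  -1.9 164. ] F att [-1.1 -0.2 -0.5] w 0.0
t 16.75 att mm [-29.4  -1.9 164. ] F att [-0.1  0.4 -0.5] w 0.0
t 17.0 att mm [-28.4  -1.9 164. ] F att [-0.5  0.4  0.2] w -0.0
t 17.25 att mm [-27.5  -1.9 164.1] F att [0.2 1.  0.3] w -0.0
t 17.5 att mm [-26.6  -1.9 164. ] F att [-0.3 -0.4 -0.3] w 0.0
t 17.75 att mm [-25.6  -1.9 164. ] F att [0.5 0.5 0. ] w -0.0
```

Click 2, at the same spacing. Last one: contact is expected at −20.6, the ridge at −13, and I'll stop at about −12.

```bash
for i in 1 2 3 4 5 6 7 8 9 10 11 12; do python3 -m handwheel '{"moves":[[-1,0,0,0,0,0,0],[0,0,0,0,0,0,0]]}' >/dev/null
python3 -c "
from d import *
rep()"|head -1; done
```

```text
t 18.0 att mm [-24.6  -1.9 164. ] F att [ 0.2  0.3 -0. ] w -0.0
t 18.25 att mm [-23.6  -1.9 164. ] F att [0.2 0.3 0.6] w -0.0
t 18.5 att mm [-22.6  -1.9 164. ] F att [ 0.6  0.5 -0.7] w -0.01
t 18.75 att mm [-21.6  -1.9 164. ] F att [0.5 0.8 0.6] w -0.0
t 19.0 att mm [-20.8  -1.9 163.9] F att [-1.4  0.3  0.4] w 0.0
t 19.25 att mm [-20.4  -1.9 163.9] F att [-5.6  0.3  2.4] w 0.0
t 19.5 att mm [-19.5  -1.9 163.9] F att [-5.2 -0.2  2.6] w -0.0
t 19.75 att mm [-18.2  -1.9 163.9] F att [-4.6 -0.3  1.3] w -0.0
t 20.0 att mm [-16.6  -1.9 163.9] F att [-2.6 -0.6  1.5] w 0.0
t 20.25 att mm [-15.4  -1.9 164. ] F att [-2.5  0.1 -0. ] w 0.0
t 20.5 att mm [-14.4  -1.9 164. ] F att [-0.9  1.3  0.3] w -0.0
t 20.75 att mm [-13.4  -1.9 164.1] F att [-0.  -0.2 -0.1] w 0.0
```

```bash
python3 -m handwheel '{"moves":[[-1,0,0,0,0,0,0],[0,0,0,0,0,0,0],[-1,0,0,0,0,0,0],[-1,0,0,0,0,0,0],[0,0,0,0,0,0,0]]}'
python3 -m handwheel '{"moves":[[10,0,0,0,0,0,0],[10,0,0,0,0,0,0],[20,0,-10,0,0,0,0],[20,0,-25,0,0,0,0],[20,0,-25,0,0,0,0],[0,0,0,0,0,0,0],[0,0,0,0,0,0,0]]}' >/dev/null
python3 - <<'E'
from d import *
rep()
s=snap('side'); c=s['color']; v,u=100,260
cv2.imwrite('pics/side3.png',np.clip(cv2.resize(c[v:v+110,u:u+140],None,fx=5,fy=5,interpolation=cv2.INTER_CUBIC)[...,::-1]*1.5,0,255).astype('uint8'))
s=snap('top'); P=cloud(s); hsv=cv2.cvtColor(s['color'],cv2.COLOR_RGB2HSV)
m=(hsv[...,0]>5)&(hsv[...,0]<22)&(hsv[...,1]>150)&(hsv[...,2]>120)&(P[...,2]>.15)
if m.sum(): print(m.sum(),(A.T@(np.median(P[m],0)-C)*1e3).round(1))
E
```

```text
time: 21.38
position: [0.5783, -0.1107, 0.164]
ee_rot: [[-0.956, 0.292, 0.0], [0.292, 0.956, 0.0], [-0.0, 0.0, -1.0]]
ft_force: [-0.2, 0.3, 0.8]
grip_width: -0.004
grip_force: 0.0
t 22.25 att mm [-90.7  -1.9 223.6] F att [-0.  -0.6 -0.1] w 0.0
turn [ 0.0001  0.0001 -0.    ]
37 [ 14.6  -2.1 166.6]
```

View pics/side3.png

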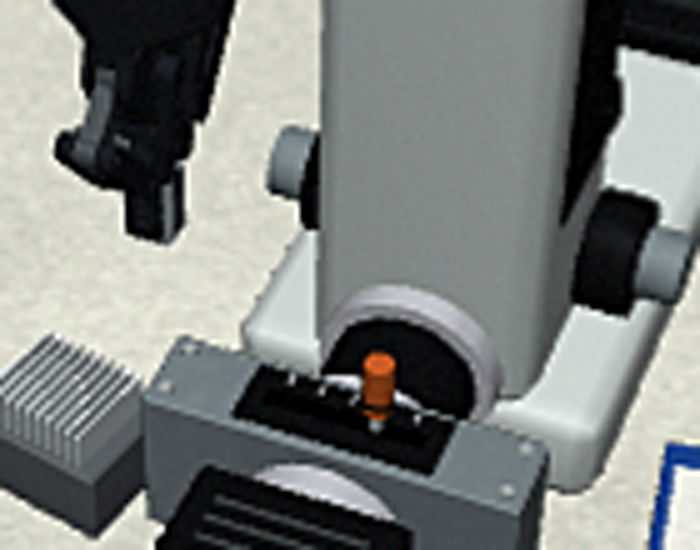

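The knob is at crop (378,378), with one tick (420,418) left beyond it. The top camera puts it at x_att 14.6, which is the third click (30.2 mm beyond its position in the first). The arm is clear.

```bash
python3 -c "
from plant import r
print(r.hand_in())"
```

```text
the job is handed in; nothing more can be done
None
```

The lever was pushed back to the near stop, then three clicks away; the camera shows it in the third click, the arm is clear with nothing seen disturbed, and the job is handed in (no verdict was returned).

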